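# Frame the ring, then stop the macro lens down

### The job

Set up the macro shot of the signet ring. First lift the ratchet riser by its black lifting bar, click by click, until the signet ring is as nearly level with the middle of the lens as the notches allow, and let the riser rest on its pawl with the piece still standing on it. Then swing the lever of the lens's slim aperture ring away from you until it is in line with the screw of the marker collar beside it, without touching the rings on either side of it.

Things in the scene. Friction and masses are not known exactly. Their poses are not given: they have to be found in the camera images.
- camera: Black camera (60 mm cube) with a macro lens, clamped on a post; fixed, height differs from run to run. Origin: on the lens axis, above the post. z up; the lens looks along -y, at the riser; -x is the robot's side. Along y: camera box +26..+86 mm, clamp +14..-13, then rear ring, aperture ring, marker collar (listed), black front barrel of radius 35 mm to -87 mm.
- lens_front (a point): Centre of the lens's front rim, on the lens axis. Axes as camera.
- rear_ring: Black ribbed ring with white scale lines, the aperture ring's fixed neighbour on the camera's side: radius 34 mm, y = -14 to -28 mm in the camera's frame. Origin and axes as camera. Not to be touched.
- lever_ball (a point): Centre of the black ball (12 mm across) at the end of the aperture ring's lever, a 6 mm steel pin that stands out radially: ball centre 72 mm from the lens axis, at y = -33 mm in the camera's frame. The point turns with the ring: z points along the lever, away from the lens axis.
- aperture_ring (a joint): Angle (rad) of the slim bright aperture ring (8 mm wide, radius 34 mm, y = -29 to -37 mm in the camera's frame). 0: lever straight up; positive: leaning to the camera's +x, away from the robot; stops at -0.85, 0.75. Starts leaning towards the robot. Friction holds it where it is left; about 1.5 N at the ball turns it.
- marker_collar: Dark steel collar, the aperture ring's neighbour on the front side, clamped fast by its screw: radius 33 mm, y = -38 to -48 mm in the camera's frame. Its origin lies on the lens axis, with the camera's origin; y along the lens axis, z towards its screw. Not to be touched.
- marker_screw (a point): Top of the marker collar's small screw (9 mm head), 44 mm from the lens axis, at y = -43 mm in the camera's frame; z points away from the lens axis. The lever is set when it points the same way from the axis as the screw. The screw leans 0.05 to 0.40 rad from upright, away from the robot.
- riser: Ratchet riser in front of the lens: fixed steel foot 100x100x12 mm and guide, with a toothed column that carries a 76x76 mm table. Origin: centre of the foot's underside, on the bench; z up, -x towards the robot (the lifting bar points that way).
- riser_table (a joint): Height of the table above its lowest notch, m; starts at 0, top stop 0.049. A notch every 8 mm: a sprung pawl lets the column rise and keeps it from falling. It clicks in when lifted about 2 mm past a notch; let go, the column settles back on that notch. Lifting takes about 5 N. Raised too far, it does not come down again by itself.
- lift_grip (a point): Middle of the black round grip of the lifting bar: 13 mm diameter, 46 mm long, level, along the riser's x, 93 mm from the column's axis on the robot's side, 65 mm above the bench at the lowest notch. It moves with the table.
- table_top (a point): Centre of the table's black upper face, 78 mm above the bench at the lowest notch. Moves with the table.
- piece: Signet ring standing upright in a dark wooden display block (34x34x20 mm), 39 mm tall in all, loose on the riser's table. Origin: centre of the block's underside; z up.
- piece_center (a point): Middle of the signet ring, 28 mm above the underside of its block: the point to bring level with the lens axis.

How it is judged:
On the way, in this order (a step that is already met when the one before it is completed fails the run):
1. the riser rests, let go, on the notch that brings the middle of the signet ring within 6 mm of the height of the lens axis, the piece standing on the table (z of piece_center in the frame of camera between -0.006 and 0.006 m and angle between piece's own z axis and vertical below 0.1 rad and contact force between the fingers and riser below 0.3 N and velocity of joint riser_table between -0.003 and 0.003 m/s), for 0.3 s.
2. the lever of the aperture ring is in line with the marker collar's screw, within 0.08 rad (angle between the z axis of lever_ball and the z axis of marker_screw, either way round below 0.08 rad), for 0.3 s.
At the end, for the whole second after the job is handed in: Riser let go on its pawl; piece upright on the table (within 24 mm of its centre), the signet ring's middle within 6 mm of the lens axis in height; lever within 0.08 rad of the marker screw's direction; all at rest (z of piece_center in the frame of camera between -0.006 and 0.006 m and angle between piece's own z axis and vertical below 0.1 rad and horizontal distance between piece_center and table_top below 0.024 m and linear speed of piece below 0.01 m/s and angle between the z axis of lever_ball and the z axis of marker_screw, either way round below 0.08 rad); the robot touches nothing.
It fails at once if the robot presses on the rear ring or the marker collar, the aperture ring's neighbours, with more than 1 N (contact force between any of the fingers, the arm and rear_ring above 1 N or contact force between any of the fingers, the arm and marker_collar above 1 N).
It fails at once if the piece tips over (angle between piece's own z axis and vertical above 0.4 rad).
It also fails if it takes over 45 s, if anything falls off the work surface, if the arm or the gripper's body presses on something with over 40 N, if the wrist force passes 120 N, or if a joint passes its speed limit or range.

### The arm

A 6-joint arm with a two-finger parallel gripper is mounted at the origin on a cart in front of the work surface, level with it; the furniture and walls round the work are solid. World frame = base frame: x ahead of the robot, y to its left, z up, the work surface at z = 0. Lengths are in m, angles in rad, forces in N, time in s.
With the tool pointing down it reaches from about 0.375 to 0.925 m from the base axis. Payload 5.7 kg.
Tool frame: the origin (TCP) lies on the mounting face of the last link; the fingertips stand 173 mm ahead of it and the grasp point (between the pads) lies 155 mm ahead of it; z points along the fingers, y is the line along which they close (so a half turn about z gives the same grasp; the last joint's range is limited). The gripper opens to 85 mm and grips with 20 to 120 N. Pads are 22 mm wide; open, the fingers measure 114 mm over their backs; the gripper's body (76 mm by 85 mm) begins 54 mm behind the grasp point. The pads swing forward as they close: fully open they stand 13 mm farther back than shut.
Start: joints at [1.103, 0.359, 1.51, -0, 1.272, -0.115], TCP at [0.207, 0.563, 0.405] pointing down, gripper open.
Joint ranges: [-2.97, 2.97], [-1.01, 2.36], [0.21, 2.38], [-0.96, 4.11], [0.2, 2.71], [-2.98, 2.98]. Speed limits (rad/s): [2.39, 2.39, 3.14, 3.14, 3.14, 3.14].

### API

Orientations are given as a unit quaternion [w, x, y, z].
In Python, from station import arm gives the robot as it stands.
- The arm moves only by the tool drive_effector, called after ">>>" as name(argument=value, ...), one argument or row to a line, values as JSON. Schema: {"type":"object","properties":{"moves":{"type":"array","items":{"type":"array","items":{"type":"array","items":{"type":"number"},"minItems":6,"maxItems":6},"minItems":1,"maxItems":12},"minItems":1,"maxItems":1},"aperture":{"type":"number"},"clamp_n":{"type":"number"},"only":{"type":"string"},"quiet":{"type":"boolean"},"lines":{"type":"string"}},"required":["moves"],"additionalProperties":false}. moves is a list that holds a single list of rows (three levels of brackets), with 1 to 12 rows, each of 6 numbers: dx, dy, dz in parts of the range, where 1.0 means 0.6 m, then a rotation vector rx, ry, rz in normalised numbers (1 is 120 degrees); each row is the pose to reach, as a shift and turn from the pose commanded when the call began, along the tool's axes at that moment; what a row does not reach only later rows make up. A row lasts 1/8 s, in which the tool goes at most 0.0625 m and 0.188 rad, less where a joint would pass 70% of its speed; a pose out of reach is approached as far as the arm can. aperture is the finger opening in m, set as the call begins (left out keeps the last). The fingers move at their own pace and stop on an object; clamp_n is the grip in N (left out, the last holds). Time passes only in rows, so rows that do not move let the fingers close. The tool returns the time, the measured TCP pose, the force, the opening and the grip force at its end. only (a regular expression) keeps the lines of the reply that match it, lines (a string "A,B") keeps lines A to B, and quiet returns only ok. Input that does not fit is refused with a message, and nothing moves.
- arm.get_obs(): the state, without advancing time (a new reading comes with each control period).
- arm.read_camera(name): name is "scene" or "top" or "wrist"; returns the picture (384x512x3 uint8, red, green, blue); there is no depth.
- arm.camera_model(name): a dict with "fovy" (degrees; the focal length in pixels is half the picture's height over the tangent of half this angle, whatever the lens; pixels are square), "cx", "cy" (the principal point, pixels), "R" (3x3) and "t" (3): a world point X has camera coordinates R X + t. Camera axes: x right, y down, z forward; pixel columns grow to the right and rows downward; lengths in m; the calibration is good to about 2 mm. A picture is of the moment at which its call begins: read the wrist's pose just before it. camera_model takes no time and is no camera call; for the wrist camera it gives the pose at the moment of the call.
- arm.hand_in(): hands the job in; it is judged then, once.
The state is a dict: "time_s": time; "joint_pos": joint angles; "qd": joint speeds; "joint_efforts": joint torques, N m; "tcp_pos": TCP position; "tcp_rot": TCP orientation; "ft_force": force on the tool from outside, world axes, zero at the start; "ft_torque": the same for the moment, N m; "width": finger opening in m; "grasp_force": force on a finger pad.
Only numpy, scipy, OpenCV 4.12 (cv2) and the standard library are available. Lean on these libraries where they do the work, as an engineer would, in place of code of your own. Each camera call takes 0.05 s, during which the arm holds its last target. There are 200 camera calls.

## Working session

There is one attempt and no reset: what is moved stays moved. The work goes in short steps, Python scripts to look and compute and a tool call to move; the robot and the scene stay as the last step left them, time stands still between calls to the robot, and variables do not carry over. Pictures are saved under pics/ and viewed, at most 10 in all, crops included, and the job is handed in when it is done.

```bash
ls; mkdir -p pics
```

Run:
```python
from station import arm
import cv2,numpy as np
o=arm.get_obs();print(o['time_s'],o['tcp_pos'],o['tcp_rot'],o['width'])
a=[]
for n in("scene","top"):
    p=arm.read_camera(n);cv2.imwrite(f'pics/{n}0.png',p[:,:,::-1]);a.append(p)
    m=arm.camera_model(n);print(n,m['fovy'],m['cx'],m['cy'],np.round(m['R'],4).tolist(),np.round(m['t'],4), -np.array(m['R']).T@m['t'])
```

```text
pics
station.py
0.0 [0.20715465 0.56270154 0.40385763] [-2.66358415e-04  1.75494719e-01  9.84479919e-01 -9.06934790e-04] 0.08512545965977249
scene 48.36511608661749 257.5572578569374 193.40794874334645 [[0.8648, -0.5019, 0.017], [-0.253, -0.4647, -0.8485], [0.4338, 0.7295, -0.5288]] [-0.4932  0.2187  0.7795] [ 0.14368482 -0.71455159  0.60621242]
top 47.01796783283373 251.52733357447124 192.46987649153283 [[0.002, -0.9994, -0.0349], [-0.9893, 0.0031, -0.1456], [0.1456, 0.0348, -0.9887]] [-0.0495  0.5499  0.9295] [ 0.40872905 -0.08360144  0.99740196]
```

View pics/scene0.png

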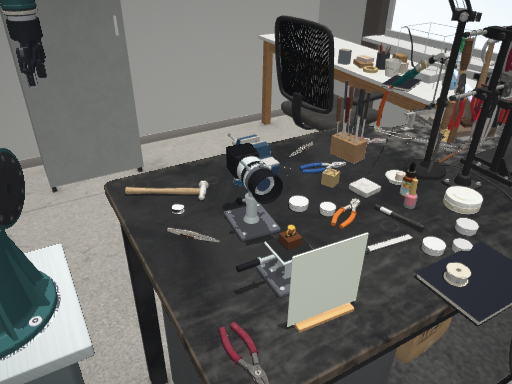

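View pics/top0.png

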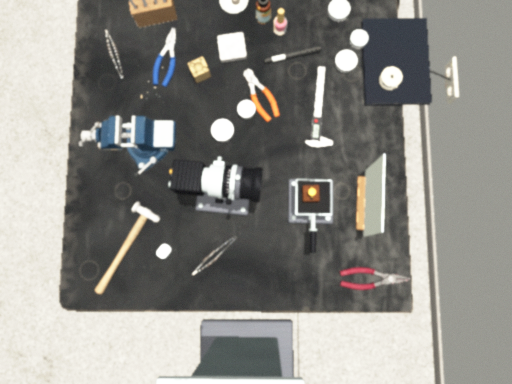

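The scene view shows the camera with its lens front at about (265,183), the riser table at (290,238) and the black grip at (252,264), with a card behind the riser. In the top view the lens is at about (250,183), the riser at (311,198) and the grip at (311,238). Next: enlarged crops.

Run:
```python
import cv2,numpy as np
s=cv2.imread('pics/scene0.png')[130:300,215:315];t=cv2.imread('pics/top0.png')[145:265,160:340]
s=cv2.resize(s,None,fx=3.5,fy=3.5,interpolation=cv2.INTER_CUBIC)
t=cv2.resize(t,None,fx=2.5,fy=2.5,interpolation=cv2.INTER_CUBIC)
c=np.zeros((600,800,3),np.uint8);c[:s.shape[0],:s.shape[1]]=s;c[:t.shape[0],350:350+t.shape[1]]=t
cv2.imwrite('pics/crop0.png',c)
```

```text
(no output)
```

View pics/crop0.png

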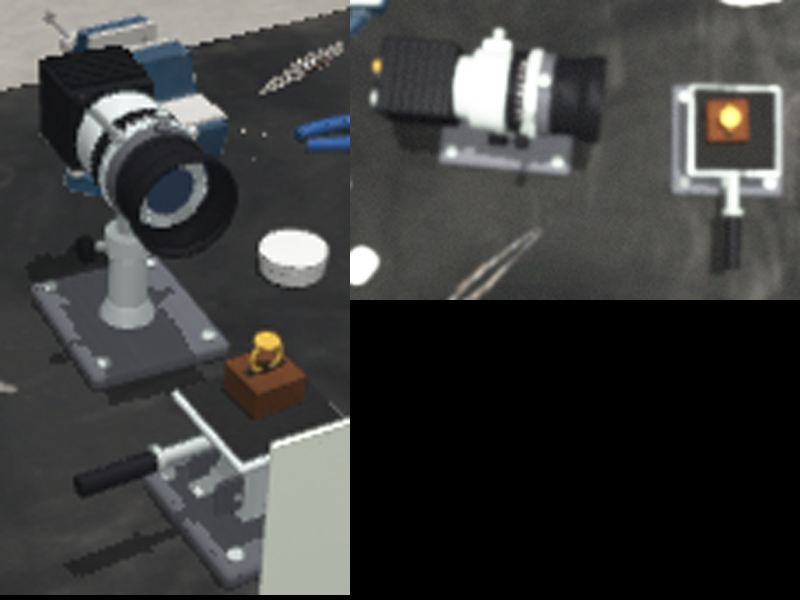

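The crops show the front rim near scene px (267.6,186.3) and top px (261,184). The grip is near scene px (248,265) and top px (312,242). I can't resolve the lever here, so I'll triangulate roughly and then use the wrist camera.

Create h.py:
```python
from station import arm
import numpy as np, cv2
from scipy.spatial.transform import Rotation as Rn
def cam(n):
    m=arm.camera_model(n); return {k:np.array(m[k],float) for k in('fovy','cx','cy','R','t')}
def ray(m,p):
    f=192/np.tan(np.radians(m['fovy'])/2)
    d=m['R'].T@np.array([(p[0]-m['cx'])/f,(p[1]-m['cy'])/f,1]);return -m['R'].T@m['t'],d/np.linalg.norm(d)
def proj(m,X):
    f=192/np.tan(np.radians(m['fovy'])/2); c=m['R']@X+m['t'];return np.array([m['cx']+f*c[0]/c[2],m['cy']+f*c[1]/c[2]])
def tri(*rs):
    A=0;b=0
    for o,d in rs:
        P=np.eye(3)-np.outer(d,d);A=A+P;b=b+P@o
    X=np.linalg.solve(A,b);return X,[float(np.linalg.norm(np.cross(X-o,d))) for o,d in rs]
def tool():
    o=arm.get_obs();q=o['tcp_rot'];return np.array(o['tcp_pos']),Rn.from_quat([q[1],q[2],q[3],q[0]]).as_matrix()
def onplane(r,z): return r[0]+r[1]*(z-r[0][2])/r[1][2]
```

Run:
```python
from h import *
s,t=cam('scene'),cam('top')
C=lambda x,y:(215+x/3.5,130+y/3.5); T=lambda x,y:(160+(x-350)/2.5,145+y/2.5)
for n,a,b in[('rim',C(184,197),T(603,98)),('gripfar',C(82,485),T(731,268)),('gripnear',C(156,463),T(733,216)),('ringtop',C(266,342),T(731,115)),('tablecorner',C(176,393),T(692,172)),('boltcam',C(47,287),T(452,152)),('boltcam2',C(208,335),T(558,162))]:
    X,e=tri(ray(s,a),ray(t,b));print(n,X.round(4),np.round(e,4))
p,R=tool();print(p,R.round(3));m=cam('wrist');print(m['fovy'],(R.T@(-m['R'].T@m['t']-p)).round(4),(m['R']@R).round(3))
```

```text
rim [ 0.5494 -0.0725  0.151 ] [0.0002 0.0002]
gripfar [ 0.4216 -0.1789  0.0645] [0.002 0.002]
gripnear [ 0.4653 -0.1817  0.0634] [0.0024 0.0024]
ringtop [ 0.5413 -0.1752  0.1142] [0.0002 0.0002]
tablecorner [ 0.5003 -0.1465  0.0741] [0.0011 0.0011]
boltcam [0.5245 0.0653 0.0117] [0.0007 0.0007]
boltcam2 [ 0.5429 -0.0499  0.0365] [0.0359 0.0359]
[0.207146   0.56275648 0.40390465] [[-0.938  0.345 -0.001]
 [ 0.345  0.938 -0.002]
 [ 0.    -0.002 -1.   ]]
65.04034645187154 [ 0.0683 -0.0004  0.031 ] [[ 0.001  1.     0.   ]
 [-0.963  0.001 -0.271]
 [-0.271  0.     0.963]]
```

The manual's scale: shifts go in shares of 0.6 m and turns go in shares of 120 degrees. Converting my numbers, -0.532 m / 0.6 = -0.8867, -0.51 m / 0.6 = -0.85, -0.352 rad / 2.0944 = -0.1681.

>>> drive_effector(
  moves=[
    [[-0.0333, -0.0333, -0.0917, 0, 0, 0], [-0.8867, -0.85, -0.0833, 0, 0, -0.1681], [-0.8867, -0.85, -0.0833, 0, 0, -0.1681], [-0.8867, -0.85, -0.0833, 0, 0, -0.1681], [-0.8867, -0.85, -0.0833, 0, 0, -0.1681], [-0.8867, -0.85, -0.0833, 0, 0, -0.1681], [-0.8867, -0.85, -0.0833, 0, 0, -0.1681], [-0.8867, -0.85, -0.0833, 0, 0, -0.1681], [-0.8867, -0.85, -0.0833, 0, 0, -0.1681], [-0.8867, -0.85, -0.0833, 0, 0, -0.1681], [-0.8867, -0.85, -0.0833, 0, 0, -0.1681], [-0.8867, -0.85, -0.0833, 0, 0, -0.1681]],
  ],
)

```text
time_s: 1.6
tcp_pos: [0.5205, -0.0804, 0.4546]
tcp_rot: [-0.0, 0.001, 1.0, 0.0]
ft_force: [1.4, 0.6, 0.1]
width: 0.0851
grasp_force: 0.0
```

>>> drive_effector(
  moves=[
    [[0, 0, 0, 0, 0, 0], [0, 0, 0, 0, 0, 0], [0, 0, 0, 0, 0, 0]],
  ],
)

```text
time_s: 1.98
tcp_pos: [0.5194, -0.0771, 0.4547]
tcp_rot: [-0.0, -0.0, 1.0, 0.0]
ft_force: [-0.7, -0.1, -0.7]
width: 0.0854
grasp_force: 0.0
```

Run:
```python
from h import *
import pickle
p,R=tool();m=cam('wrist');im=arm.read_camera('wrist')[:,:,::-1];print(p,R.round(3))
cv2.imwrite('pics/w1.png',im);pickle.dump(m,open('w1.pkl','wb'))
```

```text
[ 0.51937938 -0.07709983  0.45469052] [[-1.    -0.001 -0.001]
 [-0.001  1.     0.001]
 [ 0.001  0.001 -1.   ]]
```

View pics/w1.png

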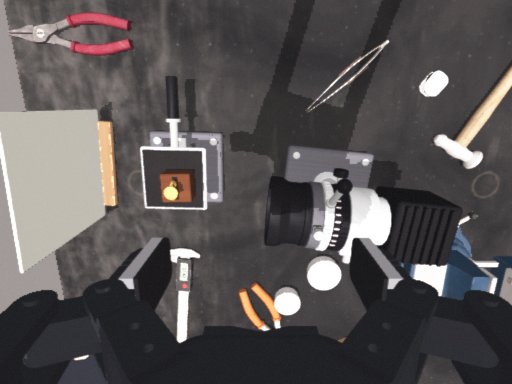

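The wrist view shows the grip at (172,98), the table at (175,178), the ring at (172,192), the front rim at x≈270 and a lever ball or knob near (344,186). A white screw is near (319,236). A second view, pitched, comes next.

Scaled: 0.16 m / 0.6 = 0.2667, 0.035 m / 0.6 = 0.0583, -0.45 rad / 2.0944 = -0.2149.

>>> drive_effector(
  moves=[
    [[0.2667, -0.0333, 0.0583, 0, -0.2149, 0], [0.2667, -0.0333, 0.0583, 0, -0.2149, 0], [0.2667, -0.0333, 0.0583, 0, -0.2149, 0], [0.2667, -0.0333, 0.0583, 0, -0.2149, 0], [0.2667, -0.0333, 0.0583, 0, -0.2149, 0], [0.2667, -0.0333, 0.0583, 0, -0.2149, 0]],
  ],
)

```text
time_s: 2.78
tcp_pos: [0.3617, -0.0984, 0.4209]
tcp_rot: [0.224, -0.001, 0.975, -0.0]
ft_force: [0.7, -0.2, -0.3]
width: 0.0852
grasp_force: 0.0
```

Run:
```python
from h import *
import pickle
p,R=tool();m=cam('wrist');im=arm.read_camera('wrist')[:,:,::-1];print(p,R.round(3))
cv2.imwrite('pics/w2.png',im);pickle.dump(m,open('w2.pkl','wb'))
a=cv2.imread('pics/w1.png')[140:265,255:405]
a=cv2.resize(a,None,fx=3,fy=3,interpolation=cv2.INTER_CUBIC)
b=cv2.resize(im[:250,120:440],(448,350),interpolation=cv2.INTER_CUBIC)
c=np.zeros((600,800,3),np.uint8);c[:375,:450]=a
c2=np.hstack([a[:,:350],np.zeros((375,1,3),np.uint8)])
cv2.imwrite('pics/c2.png',np.vstack([cv2.resize(im[60:300,:],(800,375),interpolation=cv2.INTER_CUBIC)*1,np.pad(cv2.resize(a,(270,225)),((0,0),(0,530),(0,0)))]))
```

```text
[ 0.36169434 -0.0984226   0.42089172] [[-0.9   -0.001  0.436]
 [-0.001  1.    -0.001]
 [-0.436 -0.001 -0.9  ]]
```

View pics/c2.png

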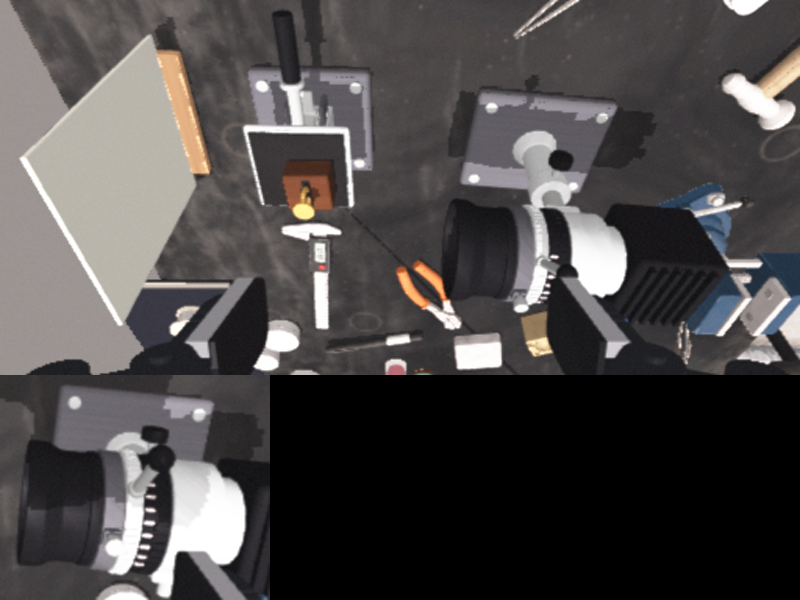

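This pitched view shows the riser table around (300,167) in the crop and the lens around (540,250). A finger hides the ball, so I need a lower view with the lens central.

Scaled: 0.077 m / 0.6 = 0.1283, 0.04 m / 0.6 = 0.0667, -0.3 rad / 2.0944 = -0.1432.

>>> drive_effector(
  moves=[
    [[0.1167, 0.0667, 0.1283, 0, -0.1432, 0], [0.1167, 0.0667, 0.1283, 0, -0.1432, 0], [0.1167, 0.0667, 0.1283, 0, -0.1432, 0], [0.1167, 0.0667, 0.1283, 0, -0.1432, 0], [0.1167, 0.0667, 0.1283, 0, -0.1432, 0]],
  ],
)

```text
time_s: 3.45
tcp_pos: [0.3402, -0.0439, 0.3523]
tcp_rot: [0.347, 0.004, 0.938, -0.006]
ft_force: [-0.3, -0.5, 0.1]
width: 0.0852
grasp_force: 0.0
```

Run:
```python
from h import *
import pickle
p,R=tool();m=cam('wrist');im=arm.read_camera('wrist')[:,:,::-1];print(p,R.round(3))
cv2.imwrite('pics/w3.png',im);pickle.dump(m,open('w3.pkl','wb'))
a=cv2.resize(cv2.imread('pics/w1.png')[140:265,260:400],None,fx=3,fy=3,interpolation=cv2.INTER_CUBIC)
# predicted lens location
q=proj(m,np.array([.55,-.03,.15]));print(q)
x0=int(np.clip(q[0]-90,0,512-190));y0=int(np.clip(q[1]-70,0,384-200))
b=cv2.resize(im[y0:y0+200,x0:x0+190],None,fx=2,fy=2,interpolation=cv2.INTER_CUBIC)
c=np.zeros((600,800,3),np.uint8);c[:375,:420]=a;c[:400,420:800]=b;print(x0,y0)
r=cv2.resize(im,(266,200));c[400:,:266]=r
cv2.imwrite('pics/c3.png',c)
```

```text
[ 0.34022196 -0.04388903  0.35232582] [[-0.759  0.012  0.652]
 [ 0.004  1.    -0.013]
 [-0.652 -0.008 -0.759]]
[280.24120959 213.89407894]
190 143
```

View pics/c3.png

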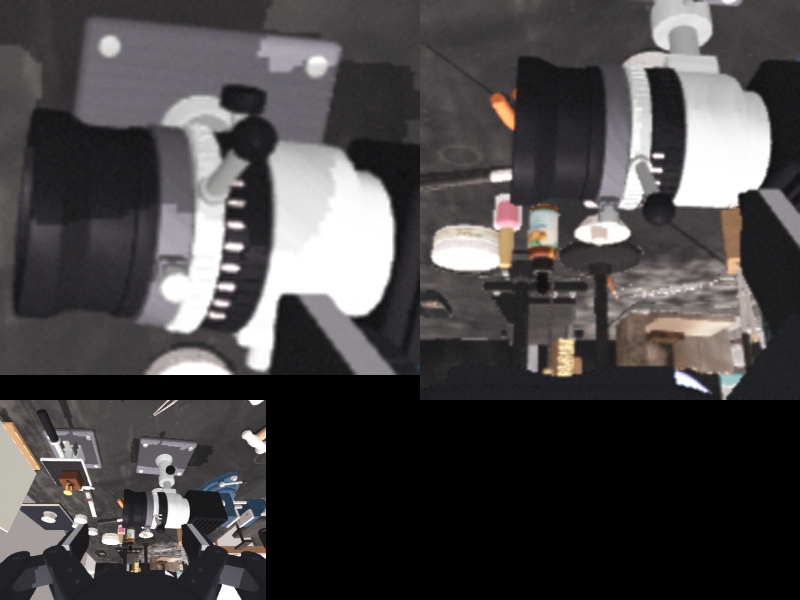

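The crops put the ball at w1 (345,186) and w3 (309,247). The screw head is at w1 (318.3,235) and w3 (284,249). The aperture ring's edges are also clear in both views. Triangulating.

Create meas.py:
```python
from h import *
import pickle
m1,m2,m3=[pickle.load(open(f'w{i}.pkl','rb')) for i in(1,2,3)]
A=lambda x,y:(260+x/3,140+y/3); B=lambda x,y:(190+(x-420)/2,143+y/2); C2=lambda x,y:(x*.64,60+y*.64)
ball,e=tri(ray(m1,A(255,138)),ray(m3,B(658,208)));print('ball',ball.round(4),e)
scr,e=tri(ray(m1,A(174,286)),ray(m3,B(608,218)));print('screw',scr.round(4),e)
a=np.array([.09,1,0]);
for it in range(3):
    a/=np.linalg.norm(a);u=np.cross(a,[0,0,1]) # ~ +x
    def bis(m,p,q):
        o,d1=ray(m,p);_,d2=ray(m,q);v=[d-a*(d@a) for d in(d1,d2)];v=[w/np.linalg.norm(w) for w in v]
        h=np.arccos(v[0]@v[1])/2;b=v[0]+v[1];return o,b/np.linalg.norm(b),h
    for n,r,e1,e3 in[('ap',.034,(A(203,124),A(183,332)),(B(645,67),B(630,207))),('col',.033,(A(172,127),A(150,320)),(B(615,65),B(605,205))),('rim',.035,(A(47,112),A(20,318)),(B(523,58),B(516,205)))]:
        (o1,b1,h1),(o3,b3,h3)=bis(m1,*e1),bis(m3,*e3)
        M=np.array([[u@b1,-(u@b3)],[b1[2],-b3[2]]]);s=np.linalg.solve(M,[u@(o3-o1),(o3-o1)[2]])
        P=o1+b1*s[0]; 
        # slide along the axis using mid ray
        om,dm=ray(m1,np.mean(e1,0)); k=tri((P,a),(om,dm))[0]
        print(n,k.round(4),'dist',s.round(4),'exp',(r/np.sin([h1,h3])).round(4))
        if n=='ap':ap=k
        if n=='rim':rim=k
    d=ap-rim;d[2]=0;a=d/np.linalg.norm(d);print('yaw dir',a.round(4),'sep',np.linalg.norm(ap-rim))
u=np.cross(a,[0,0,1])
for n,X in(('ball',ball),('scr',scr)):
    v=X-ap;print(n,'r',np.hypot(v@u,v[2]),'ang',np.arctan2(v@u,v[2]),'along',v@a)
for n,p,q in[('griptip',(172,77),C2(280,14)),('gripbase',(173,118),C2(293,82)),('signet',(171,193),C2(303,211)),('tabNW',(145,148),C2(247,127)),('tabNE',(206,149),C2(349,128))]:
    print(n,*[np.round(z,4) for z in tri(ray(m1,p),ray(m2,q))])
```

```bash
python3 meas.py
```

```text
ball [ 0.5111 -0.0122  0.1986] [0.0003335399218871339, 0.0003335399218871549]
screw [ 0.5597 -0.0273  0.1828] [3.407098940150206e-05, 3.407098940149946e-05]
ap [ 0.5565 -0.0139  0.1435] dist [0.2974 0.2817] exp [0.2956 0.2918]
col [ 0.555  -0.0245  0.1434] dist [0.2973 0.2813] exp [0.3087 0.2844]
rim [ 0.5521 -0.0666  0.1433] dist [0.2977 0.2821] exp [0.3078 0.2905]
yaw dir [0.0833 0.9965 0.    ] sep 0.05291431732821032
ap [ 0.5565 -0.0139  0.1435] dist [0.2975 0.282 ] exp [0.2958 0.2922]
col [ 0.555  -0.0245  0.1434] dist [0.2974 0.2815] exp [0.3089 0.2847]
rim [ 0.5521 -0.0666  0.1433] dist [0.2978 0.2821] exp [0.3079 0.2905]
yaw dir [0.0831 0.9965 0.    ] sep 0.052910670736464285
ap [ 0.5565 -0.0139  0.1435] dist [0.2975 0.282 ] exp [0.2959 0.2922]
col [ 0.555  -0.0245  0.1434] dist [0.2974 0.2815] exp [0.3089 0.2847]
rim [ 0.5521 -0.0666  0.1433] dist [0.2978 0.2821] exp [0.3079 0.2905]
yaw dir [0.0831 0.9965 0.    ] sep 0.05291058551670112
ball r 0.07138762805984707 ang -0.6891304757489536 along -0.0021239084208738274
scr r 0.039529278573754247 ang 0.108822388834149 along -0.013046989358559176
griptip [ 0.4207 -0.1775  0.0647] [0.001 0.001]
gripbase [ 0.4653 -0.1772  0.0685] [0.0005 0.0005]
signet [ 0.5413 -0.1728  0.1157] [0.0002 0.0002]
tabNW [ 0.4995 -0.2138  0.0708] [0.0013 0.0013]
tabNE [ 0.5006 -0.1411  0.0705] [0. 0.]
```

Create go.py:
```python
from h import *
import sys
# usage: x y z [yaw of tool x axis, rad] -> tool-axes shift and rotvec for tool-down TCP
x,y,z=map(float,sys.argv[1:4]);yaw=float(sys.argv[4]) if len(sys.argv)>4 else np.pi
p,R=tool();c,s=np.cos(yaw),np.sin(yaw)
T=np.array([[c,s,0],[s,-c,0],[0,0,-1]])
print((R.T@(np.array([x,y,z])-p)).round(4),Rn.from_matrix(R.T@T).as_rotvec().round(4))
```

```bash
python3 go.py .443 -.1775 .30; python3 go.py .443 -.1775 .22
```

```text
[-0.0445 -0.1318  0.1087] [-0.0118  0.71   -0.0093]
[ 0.0076 -0.1312  0.1693] [-0.0118  0.71   -0.0093]
```

Scaled: -0.1318 m / 0.6 = -0.2197, 0.1087 m / 0.6 = 0.1812, 0.71 rad / 2.0944 = 0.339.

>>> drive_effector(
  moves=[
    [[-0.0742, -0.2197, 0.1812, -0.0057, 0.339, -0.0043], [-0.0742, -0.2197, 0.1812, -0.0057, 0.339, -0.0043], [-0.0742, -0.2197, 0.1812, -0.0057, 0.339, -0.0043], [-0.0742, -0.2197, 0.1812, -0.0057, 0.339, -0.0043], [-0.0742, -0.2197, 0.1812, -0.0057, 0.339, -0.0043], [-0.0742, -0.2197, 0.1812, -0.0057, 0.339, -0.0043]],
  ],
  aperture=0.06,
  clamp_n=40,
)

```text
time_s: 4.25
tcp_pos: [0.4428, -0.1786, 0.2994]
tcp_rot: [-0.0, 0.001, 1.0, 0.001]
ft_force: [0.6, 0.6, -0.3]
width: 0.0597
grasp_force: 0.0
```

Run:
```python
from h import *
p,R=tool();m=cam('wrist');im=arm.read_camera('wrist')[:,:,::-1];print(p)
g=proj(m,np.array([.443,-.1775,.065]));print(g)
cv2.imwrite('pics/w4.png',im)
```

```bash
python3 go.py .443 -.1775 .22
```

```text
[ 0.44279659 -0.1785875   0.29939196]
[262.14925167 205.07950912]
[-0.0007  0.0005  0.0795] [ 0.0014  0.0008 -0.0027]
```

View pics/w4.png

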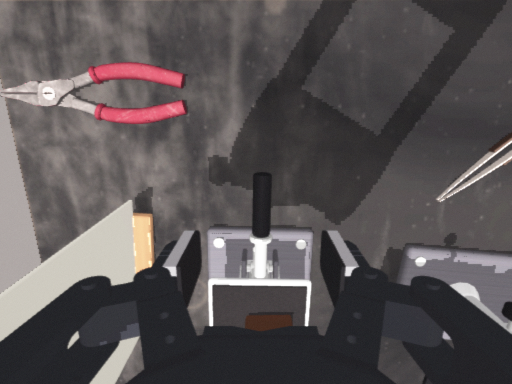

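The grip is at (262,205), spanning rows 173–236, which matches the prediction. The card's base is about 4 cm clear. Descending, then closing.

Scaled: 0.0795 m / 0.6 = 0.1325, 0.04 m / 0.6 = 0.0667.

>>> drive_effector(
  moves=[
    [[0, 0, 0.0667, 0, 0, 0], [0, 0, 0.1325, 0, 0, 0], [0, 0, 0.1325, 0, 0, 0]],
  ],
)

```text
time_s: 4.68
tcp_pos: [0.4402, -0.1767, 0.2186]
tcp_rot: [-0.002, 0.002, 1.0, 0.002]
ft_force: [1.0, 0.0, -0.3]
width: 0.0599
grasp_force: 0.0
```

>>> drive_effector(
  moves=[
    [[0, 0, 0, 0, 0, 0], [0, 0, 0, 0, 0, 0], [0, 0, 0, 0, 0, 0], [0, 0, 0, 0, 0, 0], [0, 0, 0, 0, 0, 0], [0, 0, 0, 0, 0, 0]],
  ],
  aperture=0,
  clamp_n=40,
)

```text
time_s: 5.42
tcp_pos: [0.4427, -0.1778, 0.2215]
tcp_rot: [0.001, 0.002, 1.0, 0.0]
ft_force: [0.4, 1.4, 8.8]
width: 0.0114
grasp_force: 39.0
```

Scaled: -0.044 m / 0.6 = -0.0733, -0.041 m / 0.6 = -0.0683.

>>> drive_effector(
  moves=[
    [[0, 0, -0.0083, 0, 0, 0], [0, 0, -0.0167, 0, 0, 0], [0, 0, -0.025, 0, 0, 0], [0, 0, -0.0333, 0, 0, 0], [0, 0, -0.0417, 0, 0, 0], [0, 0, -0.05, 0, 0, 0], [0, 0, -0.0583, 0, 0, 0], [0, 0, -0.0633, 0, 0, 0], [0, 0, -0.0683, 0, 0, 0], [0, 0, -0.0733, 0, 0, 0], [0, 0, -0.0733, 0, 0, 0], [0, 0, -0.0733, 0, 0, 0]],
  ],
)

```text
time_s: 6.92
tcp_pos: [0.4427, -0.1779, 0.2647]
tcp_rot: [0.001, 0.002, 1.0, 0.0]
ft_force: [5.0, 0.7, -5.0]
width: 0.0114
grasp_force: 39.2
```

Run:
```python
from h import *
import time
o=arm.get_obs();print(o['tcp_pos'],o['ft_force'],o['width'])
for n in('scene','top'): cv2.imwrite(f'pics/{n}1.png',arm.read_camera(n)[:,:,::-1])
o=arm.get_obs();print(o['tcp_pos'],o['ft_force'],o['width'])
# gold ring in scene before/after -> height
m=cam('scene')
for k in(0,1):
    im=cv2.imread(f'pics/scene{k}.png');h=cv2.cvtColor(im,cv2.COLOR_BGR2HSV)
    msk=cv2.inRange(h,(12,120,140),(35,255,255));msk[:, :270]=0;msk[:,315:]=0;msk[:195]=0;msk[260:]=0
    y,x=np.nonzero(msk);print(k,len(x),x.mean(),y.mean(),y.min())
    o_,d=ray(m,(x.mean(),y.mean()));s=(.541-o_[0])/d[0];print((o_+s*d).round(4))
```

```text
[ 0.44272937 -0.17789812  0.26469947] [ 4.99815945  0.66644241 -4.95878674] 0.011361675962034508
[ 0.44275505 -0.17789096  0.26469626] [ 4.43981617 -0.32305173 -4.52355112] 0.011448268711816563
0 42 290.5238095238095 228.07142857142858 225
[ 0.541  -0.1738  0.1125]
1 49 291.83673469387753 210.6122448979592 207
[ 0.541  -0.174   0.1535]
```

Scaled: -0.002 m / 0.6 = -0.0033.

>>> drive_effector(
  moves=[
    [[0, 0, -0.0033, 0, 0, 0], [0, 0, -0.0033, 0, 0, 0], [0, 0, 0, 0, 0, 0], [0, 0, 0.0033, 0, 0, 0], [0, 0, 0.0033, 0, 0, 0], [0, 0, 0.0033, 0, 0, 0]],
  ],
)

```text
time_s: 7.78
tcp_pos: [0.4427, -0.1779, 0.2624]
tcp_rot: [0.001, 0.002, 1.0, 0.001]
ft_force: [5.8, -0.2, -6.6]
width: 0.0114
grasp_force: 39.2
```

Scaled: 0.0015 m / 0.6 = 0.0025.

>>> drive_effector(
  moves=[
    [[0, 0, 0.0025, 0, 0, 0], [0, 0, 0.0025, 0, 0, 0], [0, 0, 0.0025, 0, 0, 0]],
  ],
)

```text
time_s: 8.15
tcp_pos: [0.4427, -0.1779, 0.2617]
tcp_rot: [0.001, 0.002, 1.0, 0.0]
ft_force: [3.4, 1.0, 5.2]
width: 0.0112
grasp_force: 40.4
```

>>> drive_effector(
  moves=[
    [[0, 0, 0.0017, 0, 0, 0], [0, 0, 0.0017, 0, 0, 0], [0, 0, 0.0017, 0, 0, 0]],
  ],
)

```text
time_s: 8.52
tcp_pos: [0.4427, -0.1779, 0.2613]
tcp_rot: [0.001, 0.002, 1.0, 0.0]
ft_force: [1.8, 1.2, 14.1]
width: 0.0119
grasp_force: 41.2
```

The column is resting on its pawl. Relieve the load, open, retreat, then verify.

Scaled: -0.001 m / 0.6 = -0.0017.

>>> drive_effector(
  moves=[
    [[0, 0, -0.0017, 0, 0, 0], [0, 0, -0.0017, 0, 0, 0]],
  ],
)

```text
time_s: 8.78
tcp_pos: [0.4427, -0.1779, 0.2615]
tcp_rot: [0.001, 0.002, 1.0, 0.0]
ft_force: [4.4, 1.3, 6.9]
width: 0.0113
grasp_force: 40.3
```

>>> drive_effector(
  moves=[
    [[0, 0, 0, 0, 0, 0], [0, 0, 0, 0, 0, 0], [0, 0, 0, 0, 0, 0], [0, 0, 0, 0, 0, 0]],
  ],
  aperture=0.06,
)

```text
time_s: 9.28
tcp_pos: [0.4418, -0.1776, 0.2604]
tcp_rot: [-0.0, 0.002, 1.0, 0.001]
ft_force: [0.5, 0.1, -0.5]
width: 0.0601
grasp_force: 0.0
```

>>> drive_effector(
  moves=[
    [[0, 0, -0.05, 0, 0, 0], [0, 0, -0.1333, 0, 0, 0], [0, 0, -0.2167, 0, 0, 0], [0, 0, -0.2167, 0, 0, 0], [0, 0, -0.2167, 0, 0, 0]],
  ],
)

```text
time_s: 9.9
tcp_pos: [0.4417, -0.1777, 0.3902]
tcp_rot: [-0.0, 0.002, 1.0, 0.001]
ft_force: [-0.6, 1.0, -0.7]
width: 0.0601
grasp_force: 0.0
```

Run:
```python
from h import *
m=cam('scene');im=arm.read_camera('scene')[:,:,::-1];cv2.imwrite('pics/scene2.png',im)
h=cv2.cvtColor(im,cv2.COLOR_BGR2HSV)
msk=cv2.inRange(h,(12,120,140),(35,255,255));msk[:, :270]=0;msk[:,315:]=0;msk[:190]=0;msk[260:]=0
y,x=np.nonzero(msk);print(len(x),x.mean(),y.mean())
o_,d=ray(m,(x.mean(),y.mean()));s=(.541-o_[0])/d[0];print((o_+s*d).round(4))
c=cv2.resize(im[130:300,200:330],None,fx=3.5,fy=3.5,interpolation=cv2.INTER_CUBIC);cv2.imwrite('pics/c4.png',c)
p,R=tool();print(p)
```

```text
47 291.59574468085106 211.61702127659575
[ 0.541  -0.1735  0.1509]
[ 0.44143847 -0.17755686  0.38947399]
```

View pics/c4.png

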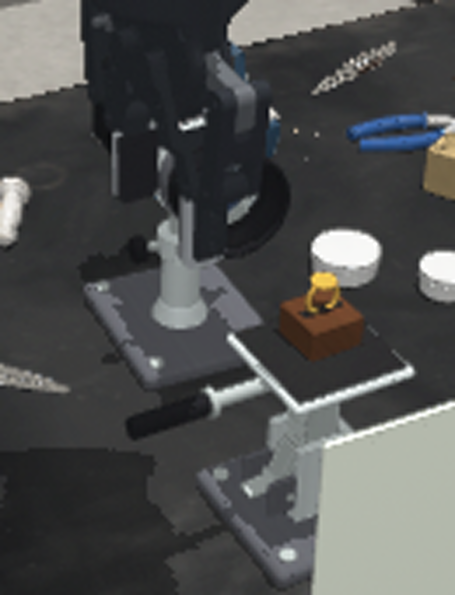

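The scene view shows the piece upright on the table, the column up and the ring at (291.6,211.6), so the rise is about 40 mm (notch 5). Now a closer look from above at the screw and the lever.

Scaled: -0.16 m / 0.6 = -0.2667, -0.03 m / 0.6 = -0.05.

>>> drive_effector(
  moves=[
    [[0, 0, -0.05, 0, 0, 0], [-0.2667, 0.25, -0.05, 0, 0, 0], [-0.2667, 0.25, -0.05, 0, 0, 0], [-0.2667, 0.25, -0.05, 0, 0, 0], [-0.2667, 0.25, -0.05, 0, 0, 0], [-0.2667, 0.25, -0.05, 0, 0, 0], [-0.2667, 0.25, -0.05, 0, 0, 0], [-0.2667, 0.25, -0.05, 0, 0, 0]],
  ],
  aperture=0.085,
)

```text
time_s: 10.95
tcp_pos: [0.6017, -0.0293, 0.4203]
tcp_rot: [-0.001, 0.002, 1.0, 0.001]
ft_force: [0.8, 0.0, 0.4]
width: 0.0851
grasp_force: 0.0
```

Create snap.py:
```python
from h import *
import pickle,sys
n=sys.argv[1];p,R=tool();m=cam('wrist');im=arm.read_camera('wrist')[:,:,::-1];print(p)
cv2.imwrite(f'pics/{n}.png',im);pickle.dump(m,open(f'{n}.pkl','wb'))
q=proj(m,np.array([.556,-.02,.18])).astype(int);x0,y0=q[0]-65,q[1]-70;print(n,'origin',max(x0,0),max(y0,0))
y0=max(y0,0);cv2.imwrite(f'pics/{n}c.png',cv2.resize(im[y0:y0+150,x0:x0+130],(520,600),interpolation=cv2.INTER_CUBIC))
```

```bash
python3 snap.py w5
```

```text
[ 0.6017167  -0.02933687  0.42026701]
w5 origin 208 69
```

>>> drive_effector(
  moves=[
    [[0.0833, 0, 0, 0, 0, 0], [0.0833, 0, 0, 0, 0, 0], [0.0833, 0, 0, 0, 0, 0]],
  ],
)

```text
time_s: 11.38
tcp_pos: [0.5525, -0.0289, 0.4216]
tcp_rot: [0.001, 0.002, 1.0, 0.001]
ft_force: [0.3, 0.1, -0.2]
width: 0.0852
grasp_force: 0.0
```

```bash
python3 snap.py w6
python3 -c "
import cv2,numpy as np
cv2.imwrite('pics/c5.png',np.hstack([cv2.resize(cv2.imread(f'pics/w{i}c.png'),(400,461)) for i in(5,6)]))"
```

```text
[ 0.55254132 -0.02891833  0.42155012]
w6 origin 207 135
```

View pics/c5.png

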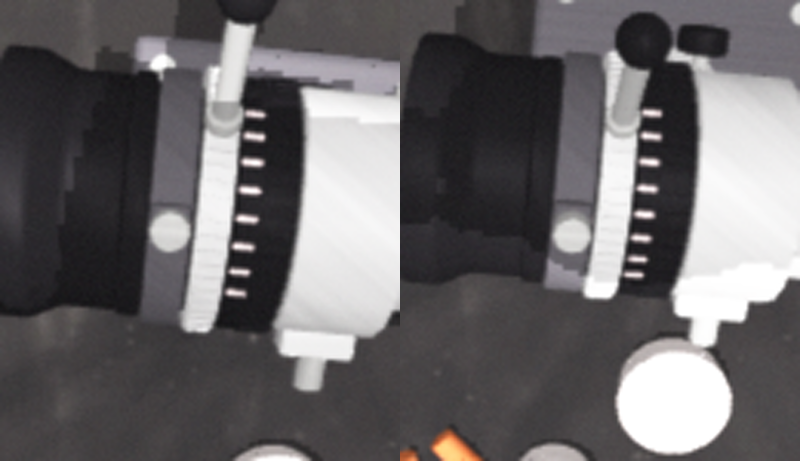

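Both crops show the screw head at w5 (170,231) and w6 (172,235), and the ball at w6 (242,40). The aperture ring spans w5 rows 66–331 and w6 rows 50–298.

Create meas2.py:
```python
from h import *
import pickle
k=130/400
v={5:(208,69),6:(207,135)};m={i:pickle.load(open(f'w{i}.pkl','rb')) for i in v}
P=lambda i,x,y:(v[i][0]+x*k,v[i][1]+y*k)
a=np.array([.083,.9965,0]);u=np.array([.9965,-.083,0])
c0=np.array([.5565,-.0139,.1435])
def bisx(i,p,q,z=.1435):
    o,d1=ray(m[i],P(i,*p));_,d2=ray(m[i],P(i,*q));w=[d-a*(d@a) for d in(d1,d2)];w=[x/np.linalg.norm(x) for x in w];b=w[0]+w[1]
    X=o+b*(z-o[2])/b[2];return (X-c0)@u
print('axis u-offset',[round(x,4) for x in(bisx(5,(212,66),(197,331)),bisx(5,(180,68),(163,325)),bisx(6,(214,50),(200,298)),bisx(6,(182,52),(165,290)))])
def cyl(i,p,r,off):
    o,d=ray(m[i],P(i,*p));o=o-c0-u*off
    A=np.array([o@u,o[2]]);D=np.array([d@u,d[2]]);s=min(np.roots([D@D,2*A@D,A@A-r*r]).real)
    X=A+D*s;return np.arctan2(*X),(o+d*s)@a
for off in(-.002,0,.002):
    print(off,[np.round(cyl(i,p,r,off),3) for i,p,r in((5,(170,231),.044),(6,(172,235),.044),(6,(242,40),.072))])
X,e=tri(ray(m[5],P(5,170,231)),ray(m[6],P(6,172,235)));print('scr',X,e)
```

```bash
python3 meas2.py
```

```text
axis u-offset [np.float64(-0.0001), np.float64(0.0), np.float64(-0.0002), np.float64(-0.0003)]
-0.002 [array([ 0.111, -0.013]), array([ 0.106, -0.013]), array([-0.651, -0.003])]
0 [array([ 0.064, -0.013]), array([ 0.059, -0.013]), array([-0.683, -0.003])]
0.002 [array([ 0.019, -0.013]), array([ 0.013, -0.013]), array([-0.715, -0.003])]
scr [ 0.55835025 -0.02723127  0.18643932] [2.5148016765153505e-05, 2.5148016765158076e-05]
```

Screw angle is about +0.06 rad and the lever is at −0.685 rad. I'll turn the gripper to straddle the ball along the swing direction, push it over and then close to centre it.

```bash
python3 go.py .511 -.0127 .42 4.629; python3 -c "
from h import *;print(np.round(arm.get_obs()['joint_pos'],3))"
```

```text
[0.0422 0.016  0.0015] [-8.0000e-04  3.0000e-03 -1.4918e+00]
[-0.178  0.277  1.589  0.002  1.273 -1.744]
```

The manual's scale: shifts go in shares of 0.6 m and turns go in shares of 120 degrees. Converting my numbers, 0.0422 m / 0.6 = 0.0703, 0.016 m / 0.6 = 0.0267, 1.652 rad / 2.0944 = 0.7888.

>>> drive_effector(
  moves=[
    [[0.0703, 0.0267, 0, 0, 0, 0.0898], [0.0703, 0.0267, 0, 0, 0, 0.1795], [0.0703, 0.0267, 0, 0, 0, 0.2693], [0.0703, 0.0267, 0, 0, 0, 0.3591], [0.0703, 0.0267, 0, 0, 0, 0.4488], [0.0703, 0.0267, 0, 0, 0, 0.5386], [0.0703, 0.0267, 0, 0, 0, 0.6283], [0.0703, 0.0267, 0, 0, 0, 0.7181], [0.0703, 0.0267, 0, 0, 0, 0.7888], [0.0703, 0.0267, 0, 0, 0, 0.7888], [0.0703, 0.0267, 0, 0, 0, 0.7888]],
  ],
  aperture=0.03,
  clamp_n=20,
)

```text
time_s: 12.8
tcp_pos: [0.511, -0.0123, 0.4211]
tcp_rot: [-0.0, 0.735, 0.678, 0.001]
ft_force: [-0.6, -0.5, -0.9]
width: 0.0304
grasp_force: 0.0
```

```bash
python3 go.py .511 -.0127 .361 1.4877
```

```text
[-0.0005 -0.      0.0601] [ 0.0009 -0.0017  0.0011]
```

Scaled: 0.06 m / 0.6 = 0.1, 0.03 m / 0.6 = 0.05.

>>> drive_effector(
  moves=[
    [[0, 0, 0.05, 0, 0, 0], [0, 0, 0.1, 0, 0, 0], [0, 0, 0.1, 0, 0, 0], [0, 0, 0.1, 0, 0, 0]],
  ],
)

```text
time_s: 13.3
tcp_pos: [0.511, -0.0122, 0.3618]
tcp_rot: [-0.0, 0.736, 0.677, 0.001]
ft_force: [0.5, 0.3, -0.2]
width: 0.0301
grasp_force: 0.0
```

>>> drive_effector(
  moves=[
    [[0, 0.0083, 0, 0, 0, 0], [0, 0.0167, 0, 0, 0, 0], [0, 0.025, -0.005, 0, 0, 0], [0, 0.0333, -0.01, 0, 0, 0], [0, 0.0417, -0.0133, 0, 0, 0], [0, 0.05, -0.0167, 0, 0, 0], [0, 0.0583, -0.02, 0, 0, 0], [0, 0.0667, -0.0233, 0, 0, 0], [0, 0.075, -0.025, 0, 0, 0], [0, 0.083, -0.0275, 0, 0, 0], [0, 0.083, -0.0275, 0, 0, 0]],
  ],
)

```text
time_s: 14.68
tcp_pos: [0.5608, -0.0164, 0.3775]
tcp_rot: [-0.0, 0.736, 0.676, 0.001]
ft_force: [0.1, 0.0, -0.0]
width: 0.0303
grasp_force: 0.0
```

```bash
python3 go.py .5608 -.0168 .3775 1.4877
```

```text
[-0.0004  0.0001  0.    ] [ 0.0014 -0.0018 -0.0018]
```

>>> drive_effector(
  moves=[
    [[0, 0, 0, 0, 0, 0], [0, 0, 0, 0, 0, 0], [0, 0, 0, 0, 0, 0], [0, 0, 0, 0, 0, 0], [0, 0, 0, 0, 0, 0]],
  ],
  aperture=0,
  clamp_n=20,
)

```text
time_s: 15.3
tcp_pos: [0.5601, -0.0163, 0.3775]
tcp_rot: [-0.0, 0.736, 0.676, 0.001]
ft_force: [-1.3, -0.6, 1.7]
width: 0.01
grasp_force: 19.5
```

>>> drive_effector(
  moves=[
    [[0, 0, 0, 0, 0, 0], [0, 0, 0, 0, 0, 0], [0, 0, 0, 0, 0, 0], [0, 0, 0, 0, 0, 0]],
  ],
  aperture=0.035,
)

```text
time_s: 15.8
tcp_pos: [0.5602, -0.0164, 0.3774]
tcp_rot: [-0.0, 0.736, 0.676, 0.001]
ft_force: [0.1, 0.4, -0.6]
width: 0.0352
grasp_force: 0.0
```

>>> drive_effector(
  moves=[
    [[0, 0, -0.0333, 0, 0, 0], [0, 0, -0.1333, 0, 0, 0], [0, 0, -0.1333, 0, 0, 0], [0.1, 0, -0.1333, 0, 0, 0], [0.15, 0, -0.1333, 0, 0, 0], [0.15, 0, -0.1333, 0, 0, 0]],
  ],
)

```text
time_s: 16.55
tcp_pos: [0.5675, 0.075, 0.4569]
tcp_rot: [-0.001, 0.735, 0.678, 0.001]
ft_force: [1.0, -0.3, 0.6]
width: 0.0352
grasp_force: 0.0
```

Run:
```python
from h import *
import pickle
p,R=tool();m=cam('wrist');im=arm.read_camera('wrist')[:,:,::-1];print(p)
cv2.imwrite('pics/w7.png',im);pickle.dump(m,open('w7.pkl','wb'))
for X in([.561,-.0168,.2154],[.558,-.027,.187]):print(proj(m,np.array(X)))
```

```text
[0.5674609  0.07499347 0.45688811]
[261.37683574 309.00791549]
[258.94964059 298.53574727]
```

Scaled: -0.17 m / 0.6 = -0.2833, -0.12 m / 0.6 = -0.2.

>>> drive_effector(
  moves=[
    [[-0.1, 0, 0, 0, 0, 0], [-0.2, 0, 0, 0, 0, 0], [-0.2833, 0, 0, 0, 0, 0], [-0.2833, 0, 0, 0, 0, 0], [-0.2833, 0, 0, 0, 0, 0]],
  ],
)

```text
time_s: 17.23
tcp_pos: [0.5529, -0.0969, 0.457]
tcp_rot: [-0.001, 0.737, 0.676, 0.001]
ft_force: [-0.1, 0.4, -0.6]
width: 0.0347
grasp_force: 0.0
```

Run:
```python
from h import *
import pickle
p,R=tool();m=cam('wrist');im=arm.read_camera('wrist')[:,:,::-1];print(p)
cv2.imwrite('pics/w7.png',im);pickle.dump(m,open('w7.pkl','wb'))
for X in([.561,-.0168,.2154],[.558,-.027,.187]):q=proj(m,np.array(X));print(q)
x0,y0=int(q[0])-70,max(int(q[1])-70,0);print(x0,y0)
a=cv2.resize(im[y0:y0+150,x0:x0+140],(560,600),interpolation=cv2.INTER_CUBIC)
b=cv2.resize(arm.read_camera('scene')[130:300,215:315,::-1],(240,408))
c=np.zeros((600,800,3),np.uint8);c[:,:560]=a;c[:408,560:]=b;cv2.imwrite('pics/c7.png',c)
```

```text
[ 0.55291153 -0.09689882  0.45699496]
[261.84357959  86.26924578]
[258.922412   102.92684077]
188 32
```

View pics/c7.png

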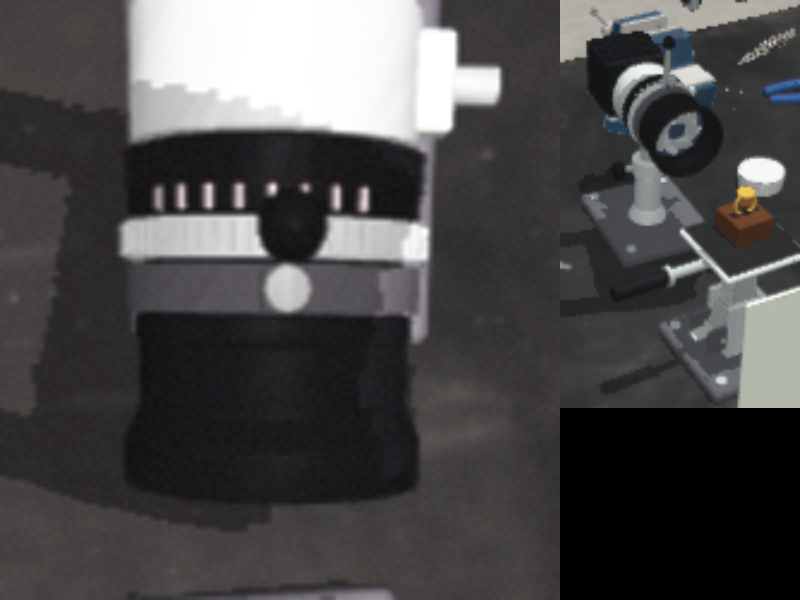

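The final view shows the ball at (292,225) and the screw at (287,288). The ring edges are at columns 120/427 and the collar edges at 130/417. The riser and the piece are standing as before. Computing the angles.

Run:
```python
from h import *
import pickle
m=pickle.load(open('w7.pkl','rb'));P=lambda x,y:(188+x/4,32+y/4)
a=np.array([.083,.9965,0]);u=np.array([.9965,-.083,0]);c0=np.array([.5565,-.0139,.1435])
def axis(p,q):
    o,d1=ray(m,P(*p));_,d2=ray(m,P(*q));w=[d-a*(d@a) for d in(d1,d2)];w=[x/np.linalg.norm(x) for x in w];b=w[0]+w[1]
    return ((o+b*(.1435-o[2])/b[2])-c0)@u
offs=[axis((120,238),(427,242)),axis((130,288),(417,288))];print(np.round(offs,4))
for off in(0,np.mean(offs)):
  for n,p,r in(('ball',(292,225),.072),('screw',(287,288),.044)):
    o,d=ray(m,P(*p));o=o-c0-u*off;A=np.array([o@u,o[2]]);D=np.array([d@u,d[2]])
    s=min(np.roots([D@D,2*A@D,A@A-r*r]).real);print(n,np.arctan2(*(A+D*s)).round(3),((o+d*s)@a).round(4))
```

```text
[0.0002 0.0001]
ball 0.058 -0.0038
screw 0.073 -0.0137
ball 0.056 -0.0038
screw 0.07 -0.0137
```

>>> drive_effector(
  moves=[
    [[0, 0, 0, 0, 0, 0], [0, 0, 0, 0, 0, 0], [0, 0, 0, 0, 0, 0], [0, 0, 0, 0, 0, 0]],
  ],
)

```text
time_s: 17.82
tcp_pos: [0.5533, -0.096, 0.4573]
tcp_rot: [-0.0, 0.736, 0.677, 0.001]
ft_force: [-0.5, -0.3, 0.1]
width: 0.035
grasp_force: 0.0
```

```bash
python3 -c "
from station import arm;print(arm.hand_in())"
```

```text
the job is handed in; nothing more can be done
None
```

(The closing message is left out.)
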